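Hang the parts tray under the bench hanger's drop link

ROBOT

A 7-joint arm with a two-finger parallel gripper is mounted at the origin on the work surface. World frame = base frame: x ahead of the robot, y to its left, z up, the work surface at z = 0. Lengths are in m, angles in rad, forces in N, time in s.
With the tool pointing down it reaches from about 0.35 to 0.9 m from the base axis. Payload 8.1 kg.
Tool frame: the origin (TCP) lies between the finger pads; the fingertips stand r.tcp_to_tips ahead of it and the grasp point (between the pads) lies 3 mm ahead of it (r.tcp_to_tips is the distance from the TCP to the fingertips, in m); z points along the fingers, x is the direction in which the jaws open and shut, and the axes are right-handed (so a half turn about z gives the same grasp; the last joint's range is limited). The gripper opens to 92 mm and grips with 3 to 60 N. Pads are 19 mm wide; open, the fingers measure 130 mm over their backs; the gripper's body (75 mm by 190 mm) begins 47 mm behind the grasp point.
Start: joints at [-1.399, 0.434, 0.025, 1.573, -0.012, 1.134, -0.075], TCP at [0.17, 0.602, 0.249] pointing down, gripper open.
Joint ranges: [-2.62, 2.62], [-0.44, 2.09], [-1.27, 1.32], [0.08, 2.57], [-1.32, 4.46], [0.12, 2], [-2.74, 2.74]. Speed limits (rad/s): [2.22, 2.22, 3.01, 3.01, 3.14, 3.14, 3.14].

INTERFACE

Orientations are given as a unit quaternion [w, x, y, z].
In Python, from plant import sense, imaging, r gives the robot as it stands. The module is installed in compiled form; this text tells all that it offers.
- The arm moves only by the tool jog_arm, never from a script. Its argument "targets" is a list of rows, each an object with "travel": the shift along the tool's x, y, z in m, a list of three; "twist": the turn about the tool's z in degrees; "hand": the finger opening in m, from 0 to 0.0918. A call has 1 to 12 rows; each row is the pose to reach, as a shift and turn from the pose measured when the call began, along the tool's axes at that moment; what a row does not reach only later rows make up. A row lasts 1/10 s, in which the tool goes at most 50 mm and 8.59 degrees, less where a joint would pass 70% of its speed; a pose out of reach is approached as far as the arm can. A call with a gripper value outside its range is refused whole. The fingers move at their own pace and stop on an object; "grip_force" is the grip in N (left out, the last holds). Time passes only in rows, so rows that repeat a pose let the fingers close. It gives the time, the measured TCP pose, the force and the opening at its end, in the units of the state.
- sense(): the state, without advancing time (a new reading comes with each control period).
- imaging.camera(name): name is "side" or "top" or "wrist"; returns a dict with "frame" (420x560x3 uint8, blue, green, red), "z_map" (420x560 float32, m along the optical axis (not along the pixel's ray), 0 where there is no reading), "vertical_fov" (degrees; the focal length in pixels is half the picture's height over the tangent of half this angle, whatever the lens; pixels are square), "cx", "cy" (the principal point, pixels), "k1" (the pictures are not rectified: a ray, as slopes to the right and down, at radius r is drawn at 1 + k1 r^2 times it, then the intrinsics apply), "R" (3x3) and "t" (3): a world point X has camera coordinates R X + t. Camera axes: x right, y down, z forward; pixel columns grow to the right and rows downward; lengths in m; the calibration is good to about 2 mm. A picture is of the moment at which its call begins.
- r.close_job(): hands the job in, once; it reports no verdict.
The state is a dict: "time": time; "joint_pos": joint angles; "qvel": joint speeds; "effort": joint torques, N m; "tool_pos": TCP position; "orientation": TCP orientation; "wrist_force": force on the tool from outside, world axes, zero at the start; "moment": the same for the moment, N m; "grip_width": finger opening in m.
Only numpy, scipy, OpenCV 4.12 (cv2) and the standard library are available. Lean on these libraries where they do the work, as an engineer would, in place of code of your own. Each camera call takes 0.05 s, during which the arm holds its last target.

TASK

Clear the bench: hang the steel parts tray by its hook from the lower bar of the steel loop that dangles from the hanger stand, so that it hangs level and still in the air below the loop, and let go of it. Leave the can, the wrench and the carton where they are.

Things in the scene. Friction and masses are not known exactly. Their poses are not given: they have to be found in the camera images.
- stand: Fixed hanger stand. Origin on the bench, straight below the dangling loop; +x points from loop to post (-x side, towards the robot, is free), z up; yaw -0.15 to 0.30 rad. Dark foot 130 x 130 x 12 mm and 25 mm square dark post, both centred 150 mm along +x. Arm 22 mm wide, underside 339 mm above the bench, from the post to 10 mm past the loop.
- loop_bar (a point): Middle of the loop's straight lower bar, on its centreline, 200 mm above the bench (125 mm below the pin). The loop is a closed rounded rectangle of 8 mm round bar, 76 mm wide (y) and 84 mm high inside, upright: x is normal to its plane, y along the bar, z up.
- tray: Loose open steel parts tray, about 0.2 to 0.34 kg, standing on the bench. Origin: centre of the underside of its box, z up. Box 120 mm (x) by 90 mm (y), 45 mm high, thin walls. A hook of 8 mm round bar rises from its middle, a light wooden handle sticks out of its -x end. Centre of mass below the hook within 3 mm, about 25 mm up.
- hook_seat (a point): Point under the hook's bend, 154 mm above the tray's underside, axes as the tray's: the centreline of the loop's bar lies here when the tray hangs. The bend is roof-shaped, top of the bar 169 mm up. Upright stem (centreline) 16 mm to -x; free tip 16 mm to +x, pointing down, its lowest point 29 mm below this point. The mouth, 24 mm wide, opens down.
- handle (a point): Grip point on the tray's handle, axes as the tray's: 108 mm to -x of the tray's middle, 40 mm above its underside. The handle is a level wooden bar 80 mm long (x = -60 to -140 mm), 18 mm wide (y) and 18 mm high, with flat sides.
- can: Bystander: loose upright can, 60 mm across, 130 mm high, 0.35 kg. Origin: centre of its underside.
- wrench: Bystander: steel wrench lying on the bench, 170 mm long. Origin: centre of its underside.
- carton: Bystander: loose cardboard carton, 70 x 50 x 45 mm, 0.25 kg. Origin: centre of its underside.
- link: The hanging steel link, 0.2 kg, with the loop at its lower end. Origin: the pin in the stand's arm, 325 mm above the bench, straight above the loop; axes as the stand's when at rest. Swings about the pin's y axis like a pendulum (the loop moves along x), lightly damped; otherwise stiff. A 10 mm round shank runs 33 mm down to the loop's top bar.

How it is judged:
By the outcome, as a careful person would: the job done as asked, in the order asked, and still so for the second after the job is handed in, with the robot touching nothing.
It also fails if it takes over 64 s, if anything falls off the work surface, if the arm or the gripper's body presses on something with over 40 N, if the wrist force passes 120 N, or if a joint passes its speed limit or range.

## Working session

There is one attempt and no reset: what is moved stays moved. The work goes in short steps, Python scripts to look and compute and a tool call to move; the robot and the scene stay as the last step left them, time stands still between calls to the robot, and variables do not carry over. Pictures are saved under pics/ and viewed, and the job is handed in when it is done.

Besides the shell and the picture viewer there is one more tool, called after "Call:" as name([rows], argument=value, ...), one row to a line, values as JSON. jog_arm: Moves the arm, as the interface text tells. Its arguments: {"type":"object","properties":{"targets":{"type":"array"},"grip_force":{"type":"number"}},"required":["targets"]}

```bash
mkdir -p pics; cat > h.py <<'E'
import numpy as np, cv2
from plant import sense, imaging, r
def cam(n,tag=None):
    c=imaging.camera(n)
    np.savez(f'{n}.npz',**c)
    if tag: cv2.imwrite(f'pics/{tag}.png',c['frame'])
    return c
def load(n):
    d=np.load(f'{n}.npz'); return {k:d[k] for k in d}
def ray(c,u,v):
    f=c['frame'].shape[0]/2/np.tan(np.radians(float(c['vertical_fov']))/2)
    K=np.array([[f,0,float(c['cx'])],[0,f,float(c['cy'])],[0,0,1]])
    p=cv2.undistortPoints(np.array([[[u,v]]],float),K,np.array([float(c['k1']),0,0,0]),)[0,0]
    return np.array([p[0],p[1],1.])
def onplane(c,u,v,z):
    d=c['R'].T@ray(c,u,v); o=-c['R'].T@c['t']
    return o+d*(z-o[2])/d[2]
def bydepth(c,u,v):
    return c['R'].T@(ray(c,u,v)*c['z_map'][int(round(v)),int(round(u))]-c['t'])
def cloud(c):
    f=c['frame'].shape[0]/2/np.tan(np.radians(float(c['vertical_fov']))/2)
    K=np.array([[f,0,float(c['cx'])],[0,f,float(c['cy'])],[0,0,1]])
    h,w=c['z_map'].shape
    uv=np.stack(np.meshgrid(np.arange(w),np.arange(h)),-1).reshape(-1,1,2).astype(float)
    p=cv2.undistortPoints(uv,K,np.array([float(c['k1']),0,0,0]))[:,0]
    z=c['z_map'].reshape(-1,1)
    P=(np.hstack([p,np.ones((len(p),1))])*z-c['t'])@c['R']
    P[z[:,0]==0]=np.nan
    return P.reshape(h,w,3)
E
python3 - <<'E'
from h import *
s=sense();print(s, r.tcp_to_tips)
for n in['side','top','wrist']:
    c=cam(n,n+'0');print(n,c['vertical_fov'],c['k1'],-c['R'].T@c['t'],c['R'][2])
E
```

```text
{'time': 0.0, 'joint_pos': array([-1.3986135 ,  0.43521284,  0.02495963,  1.57409487, -0.01161913,
        1.13403548, -0.07508803]), 'qvel': array([ 6.02518482e-04, -7.40481176e-06, -1.07206927e-03, -9.37228148e-04,
       -1.87525137e-04, -1.35718727e-04, -4.66170864e-04]), 'effort': array([ 1.70365252e-04, -6.67864609e+01,  9.84794386e-01, -3.14452565e+01,
       -6.07695244e-02,  4.29816486e-02,  1.53826068e-04]), 'tool_pos': array([0.16949303, 0.601069  , 0.24795197]), 'orientation': array([ 5.31813110e-04,  7.97304490e-01,  6.03576760e-01, -6.01319297e-04]), 'wrist_force': array([-0.16918666,  1.06355255,  0.26344404]), 'moment': array([ 0.01478297, -0.02768803,  0.016378  ]), 'grip_width': 0.09199264793765209} 0.022
side 54.045043900313644 -0.12837056624641974 [0.3774842  0.68976205 0.79359456] [ 0.2317173  -0.7522046  -0.61684304]
top 44.7315112062893 -0.05787552350004183 [0.4087481  0.00908172 1.07214412] [ 0.18521175 -0.02502899 -0.98237984]
wrist 60.16974167152013 0.025477415286598786 [0.10803123 0.61967055 0.38313279] [ 0.23362434 -0.06720371 -0.97000172]
```

View pics/side0.png

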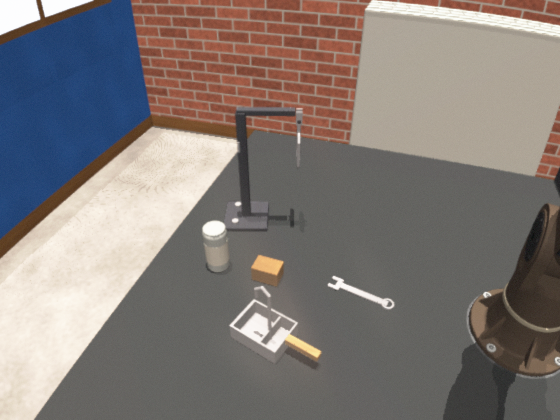

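View pics/top0.png

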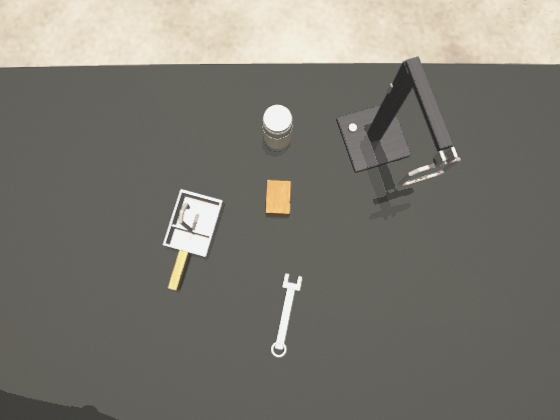

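View pics/wrist0.png

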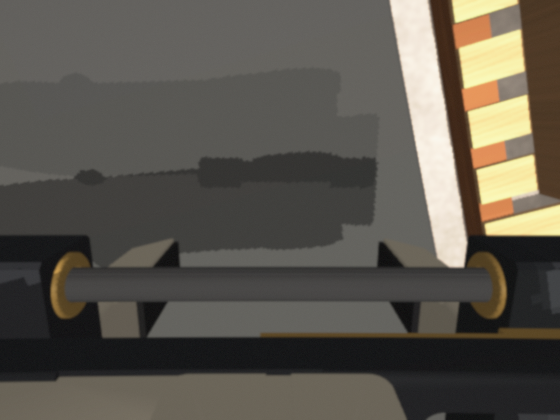

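The side view shows the stand (loop at about (298,145)), the can (216,247), the carton (267,270), the wrench (362,292) and the tray (265,330) with its handle towards (305,347). In the top view the tray is at (193,222) with its handle at (178,270), and the loop is at (425,175). I'll measure these next.

```bash
python3 - <<'E'
from h import *
for n in['top','side']:
    c=load(n);P=cloud(c);f=c['frame'].astype(int);hsv=cv2.cvtColor(c['frame'],cv2.COLOR_BGR2HSV)
    print(n)
    for nm,zl,zh in[('allobj',0.008,0.33)]:
        m=((P[...,2]>zl)&(P[...,2]<zh)&(P[...,0]>0.2)&(P[...,0]<1.)&(abs(P[...,1])<0.5)).astype(np.uint8)
        k,l,st,ce=cv2.connectedComponentsWithStats(m)
        for i in range(1,k):
            if st[i,4]>40:
                q=P[l==i]; print(st[i],q.min(0).round(3),q.max(0).round(3),np.median(q,0).round(3))
    # wood handle: yellowish
    m=((hsv[...,0]>10)&(hsv[...,0]<30)&(hsv[...,1]>100)&(P[...,2]>0.005)&(P[...,2]<.1)&(P[...,0]<1)).astype(np.uint8)
    k,l,st,ce=cv2.connectedComponentsWithStats(m)
    for i in range(1,k):
        if st[i,4]>60:
            q=P[l==i];print('wood',ce[i],cv2.minAreaRect(q[q[:,2]>np.percentile(q[:,2],90)-.004][:,:2].astype(np.float32)),np.percentile(q[:,2],[5,50,95]))
E
```

```text
top
[ 336   68   76  104 3972] [ 0.691 -0.282  0.008] [ 0.842 -0.123  0.33 ] [ 0.76  -0.194  0.014]
[ 262  105   31   47 1166] [ 0.737 -0.023  0.008] [0.795 0.037 0.135] [0.753 0.007 0.128]
[398 155  63  31 565] [ 0.61  -0.29   0.198] [ 0.642 -0.201  0.33 ] [ 0.623 -0.238  0.261]
[265 180  26  37 869] [ 0.593 -0.019  0.008] [0.666 0.034 0.052] [0.627 0.007 0.045]
[ 163  189   61  102 1617] [0.442 0.122 0.008] [0.648 0.24  0.171] [0.56  0.196 0.045]
[282 276  20  16 109] [ 0.438 -0.039  0.008] [0.468 0.001 0.016] [ 0.45  -0.02   0.009]
[275 341  11  12  48] [ 0.316 -0.004  0.008] [0.338 0.016 0.013] [0.328 0.004 0.009]
wood [277.80233918 197.98947368] ((0.6295190453529358, 0.006852081045508385), (0.049505144357681274, 0.06977520138025284), 87.38175964355469) [0.03185356 0.04540837 0.04847048]
side
[ 203  116   66  155 2993] [ 0.688 -0.279  0.008] [0.847 0.039 0.33 ] [ 0.761 -0.184  0.068]
[296 120   6  49 191] [ 0.608 -0.287  0.198] [ 0.641 -0.198  0.33 ] [ 0.616 -0.216  0.276]
[251 255  33  30 716] [ 0.592 -0.019  0.008] [0.664 0.036 0.05 ] [0.625 0.022 0.044]
[331 276  12  13  45] [ 0.439 -0.039  0.008] [0.464 0.002 0.012] [ 0.447 -0.016  0.009]
[ 230  286   91   76 2221] [0.441 0.122 0.008] [0.646 0.242 0.169] [0.559 0.198 0.039]
wood [267.42543171 268.52433281] ((0.6278970241546631, 0.0081674475222826), (0.051180414855480194, 0.06842520833015442), 86.243408203125) [0.01428511 0.04455894 0.0478844 ]
wood [305.64150943 349.83647799] ((0.478823184967041, 0.21290215849876404), (0.018620625138282776, 0.07525543868541718), 78.6890869140625) [0.03888079 0.04756786 0.05083878]
```

```bash
python3 - <<'E'
from h import *
def line(q):
    q=q[~np.isnan(q).any(1)]
    m=q.mean(0);u,s,v=np.linalg.svd(q-m);return m.round(4),np.degrees(np.arctan2(v[0,1],v[0,0])).round(2),s.round(3),len(q)
for n in['top','side']:
    c=load(n);P=cloud(c).reshape(-1,3);
    x,y,z=P.T
    reg=(x>.4)&(x<.66)&(y>.1)&(y<.26)
    q=P[reg&(z>.040)&(z<.055)]
    # rim box: exclude handle by x>0.505ish
    print(n)
    h=P[(x>.43)&(x<.51)&(y>.1)&(y<.26)&(z>.044)&(z<.055)]
    print('handle',cv2.minAreaRect(h[:,:2].astype(np.float32)),line(h[:,:2]),h[:,2].mean())
    b=P[reg&(z>.040)&(z<.051)]
    print('all rim+handle',cv2.minAreaRect(b[:,:2].astype(np.float32)))
    hk=P[reg&(z>.14)]; print('hooktop',hk.mean(0),hk.min(0),hk.max(0),line(hk[:,:2]))
    for a,bb in[(.06,.08),(.08,.1),(.1,.12),(.12,.13),(.13,.14),(.14,.15),(.15,.16),(.16,.18)]:
        k=P[reg&(z>a)&(z<bb)]
        if len(k): print(a,len(k),k.mean(0).round(4),k.min(0).round(3),k.max(0).round(3))
    L=(x>.58)&(x<.66)&(y>-.31)&(y<-.17)
    k=P[L&(z>.19)&(z<.215)];print('bar',line(k[:,:2]),k[:,2].mean(),k.min(0),k.max(0))
    k=P[L&(z>.19)&(z<.32)];print('loop',line(k[:,:2]),k.min(0),k.max(0))
    k=P[(x>.58)&(x<.9)&(y>-.32)&(y<-.1)&(z>.33)&(z<.38)];print('arm',line(k[:,:2]),k.min(0),k.max(0),cv2.minAreaRect(k[:,:2].astype(np.float32)))
    k=P[(x>.65)&(x<.9)&(y>-.32)&(y<-.1)&(z>.008)&(z<.016)];print('foot',cv2.minAreaRect(k[:,:2].astype(np.float32)))
E
python3 - <<'E'
import cv2
a=cv2.imread('pics/top0.png')
cv2.imwrite('pics/t1.png',cv2.resize(a[170:310,150:290],None,fx=4,fy=4,interpolation=cv2.INTER_CUBIC))
cv2.imwrite('pics/t2.png',cv2.resize(a[50:210,330:490],None,fx=3.5,fy=3.5,interpolation=cv2.INTER_CUBIC))
E
```

```text
top
handle ((0.48529359698295593, 0.20148999989032745), (0.040245942771434784, 0.09292223304510117), 51.5725212097168) (array([0.4762, 0.209 ]), np.float64(161.96), array([0.366, 0.111]), 326) 0.049233752842258165
all rim+handle ((0.5399234294891357, 0.19225454330444336), (0.09079097211360931, 0.2007768452167511), 74.11421966552734)
hooktop [0.5769847  0.18127095 0.15971776] [0.55881072 0.17359022 0.14272421] [0.59619817 0.18919149 0.17097822] (array([0.577 , 0.1813]), np.float64(163.67), array([0.118, 0.023]), 103)
0.06 9 [0.561  0.1842 0.0691] [0.559 0.182 0.064] [0.564 0.188 0.075]
0.08 11 [0.5607 0.1844 0.0899] [0.559 0.182 0.08 ] [0.565 0.187 0.1  ]
0.1 12 [0.5612 0.1838 0.1123] [0.559 0.182 0.102] [0.565 0.186 0.12 ]
0.12 3 [0.5615 0.185  0.1276] [0.559 0.183 0.126] [0.565 0.188 0.129]
0.13 14 [0.5741 0.1801 0.1345] [0.559 0.174 0.13 ] [0.595 0.186 0.14 ]
0.14 6 [0.5759 0.1798 0.1442] [0.559 0.174 0.143] [0.594 0.187 0.147]
0.15 44 [0.5765 0.1812 0.1556] [0.559 0.174 0.15 ] [0.596 0.189 0.16 ]
0.16 53 [0.5775 0.1815 0.1649] [0.565 0.177 0.16 ] [0.591 0.186 0.171]
bar (array([ 0
[... 1790 characters left out ...]
ay([ 0.6261, -0.2415]), np.float64(108.78), array([0.159, 0.008]), 26) 0.2048067568515174 [ 0.60873704 -0.28490523  0.19832908] [ 0.63990531 -0.20119733  0.21400525]
loop (array([ 0.6185, -0.2222]), np.float64(108.3), array([0.338, 0.032]), 169) [ 0.60795674 -0.2866138   0.19832908] [ 0.64061339 -0.19787661  0.31817919]
arm (array([ 0.6965, -0.2171]), np.float64(-162.46), array([1.278, 0.157]), 639) [ 0.61362792 -0.25815215  0.33023036] [ 0.77679632 -0.18727216  0.35781233] ((0.6967902183532715, -0.22340528666973114), (0.1672302931547165, 0.029266206547617912), 16.38079833984375)
foot ((0.7674078941345215, -0.20003952085971832), (0.12965385615825653, 0.13368123769760132), 16.824758529663086)
```

View pics/t1.png

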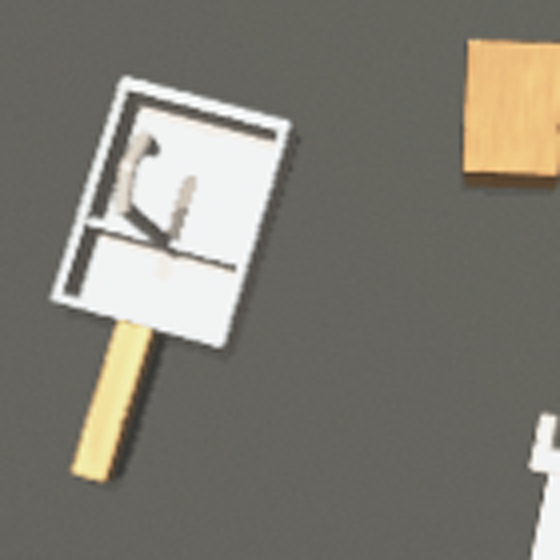

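View pics/t2.png

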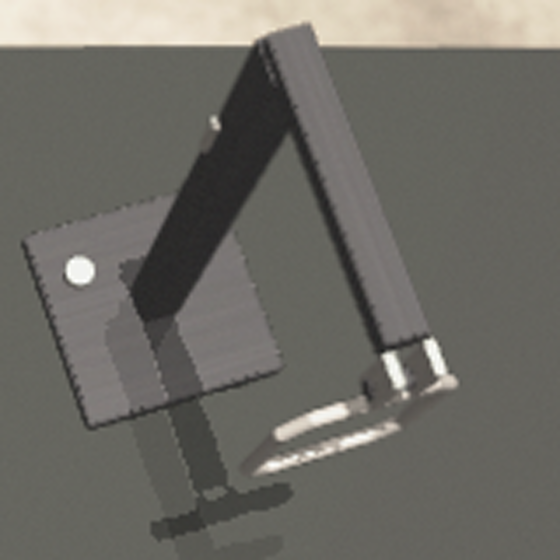

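```bash
cat >> h.py <<'E'
from scipy.spatial.transform import Rotation as Ro
def toolR(s=None):
    s=s or sense(); q=s['orientation']; return Ro.from_quat(np.r_[q[1:],q[0]]).as_matrix()
def go(target,yaw=None):
    s=sense();R=toolR(s);d=np.array(target)-s['tool_pos']
    print('tcp',s['tool_pos'].round(4),'ytool yaw',np.degrees(np.arctan2(R[1,1],R[0,1])).round(2),'tilt z',R[:,2].round(4))
    print('travel',(R.T@d).round(4), 't',s['time'],'F',s['wrist_force'].round(2),'grip',s['grip_width'])
E
python3 -c "
from h import *
go([.4857,.2082,.15])"
```

```text
tcp [0.1696 0.6012 0.2481] ytool yaw -15.75 tilt z [-2.0e-04 -1.2e-03 -1.0e+00]
travel [-0.2923  0.4109  0.0985] t 0.15 F [-0.65  0.16 -1.19] grip 0.09177483152383162
```

Call:
jog_arm([
  {"travel": [-0.292,0.411,0.05],"twist": 0,"hand": 0.07},
  {"travel": [-0.292,0.411,0.05],"twist": 0,"hand": 0.07},
  {"travel": [-0.292,0.411,0.05],"twist": 0,"hand": 0.07},
  {"travel": [-0.292,0.411,0.05],"twist": 0,"hand": 0.07},
  {"travel": [-0.292,0.411,0.05],"twist": 0,"hand": 0.07},
  {"travel": [-0.292,0.411,0.05],"twist": 0,"hand": 0.07},
  {"travel": [-0.292,0.411,0.098],"twist": 0,"hand": 0.07},
  {"travel": [-0.292,0.411,0.098],"twist": 0,"hand": 0.07},
  {"travel": [-0.292,0.411,0.098],"twist": 0,"hand": 0.07},
  {"travel": [-0.292,0.411,0.098],"twist": 0,"hand": 0.07},
  {"travel": [-0.292,0.411,0.098],"twist": 0,"hand": 0.07},
  {"travel": [-0.292,0.411,0.098],"twist": 0,"hand": 0.07},
])

```text
time: 1.35
tool_pos: [0.4871, 0.2049, 0.1495]
orientation: [0.001, 0.799, 0.601, -0.001]
wrist_force: [-0.7, -0.2, 0.0]
grip_width: 0.0697
```

```bash
python3 -c "
from h import *
go([.4857,.2082,.043])
c=cam('wrist','w1');c=cam('side','s1')"
```

```text
tcp [0.4871 0.2049 0.1495] ytool yaw -16.07 tilt z [-0.0011 -0.0034 -1.    ]
travel [ 0.0031 -0.0022  0.1065] t 1.35 F [-0.72 -0.2   0.02] grip 0.06973421353574652
```

View pics/w1.png

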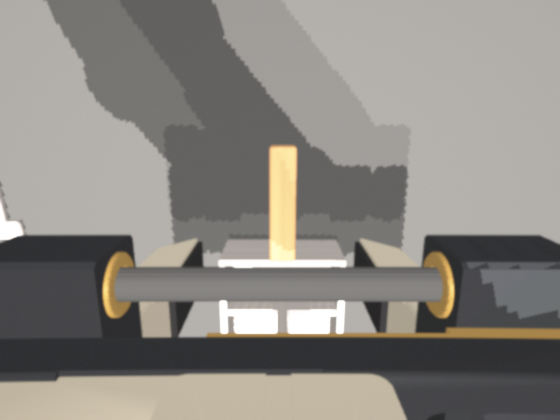

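View pics/s1.png

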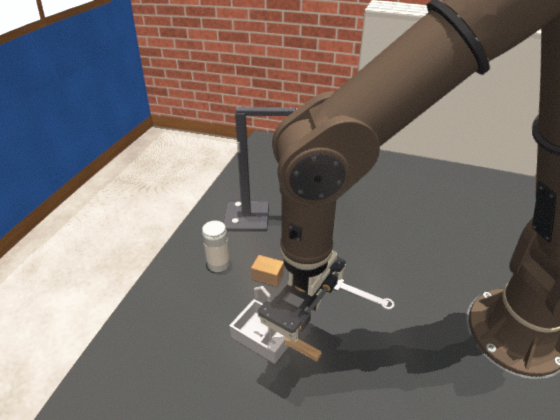

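```bash
python3 - <<'E'
from h import *
s=sense();R=toolR(s)
for n in['side','top']:
    c=load(n) if n=='side' else cam('top','t3'); P=cloud(c).reshape(-1,3)
    Q=(P-s['tool_pos'])@R
    for a in np.arange(-.02,.42,.03):
        m=(Q[:,2]<-a)&(Q[:,2]>-a-.03)&(abs(Q[:,0])<.12)&(Q[:,1]<.2)&(Q[:,1]>-.2)
        if m.sum(): print(n,a.round(2),m.sum(),np.percentile(Q[m],[0.5,99.5],axis=0)[:,:2].round(3).tolist())
c=load('wrist');P=cloud(c);hsv=cv2.cvtColor(c['frame'],cv2.COLOR_BGR2HSV)
m=(hsv[...,0]>10)&(hsv[...,0]<30)&(hsv[...,1]>90)
m[:140]=0;m[260:]=0;m[:,:240]=0;m[:,320:]=0
q=P[m];q=q[(q[:,2]>.035)&(q[:,2]<.06)];print(cv2.minAreaRect(q[:,:2].astype(np.float32)),q[:,2].mean())
print((q-s['tool_pos'])@R[:,0].mean() if 0 else np.percentile((q-s['tool_pos'])@R,[1,50,99],axis=0).round(4))
E
```

```text
side -0.02 128 [[-0.051, -0.012], [0.004, 0.113]]
side 0.01 67 [[-0.051, -0.013], [0.003, 0.105]]
side 0.04 918 [[-0.085, -0.037], [0.092, 0.036]]
side 0.07 1699 [[-0.094, -0.037], [0.094, 0.036]]
side 0.1 262 [[-0.017, -0.027], [0.017, 0.022]]
side 0.13 513 [[-0.049, -0.037], [0.037, 0.03]]
side 0.16 412 [[-0.014, -0.043], [0.042, 0.033]]
side 0.19 782 [[-0.016, -0.042], [0.042, 0.034]]
side 0.22 738 [[-0.013, -0.041], [0.055, 0.034]]
side 0.25 858 [[-0.011, -0.041], [0.045, 0.027]]
side 0.28 593 [[-0.005, -0.052], [0.054, 0.036]]
side 0.31 1128 [[0.001, -0.072], [0.066, 0.054]]
side 0.34 2067 [[-0.011, -0.087], [0.067, 0.064]]
side 0.37 3096 [[-0.035, -0.097], [0.062, 0.056]]
side 0.4 2960 [[-0.058, -0.122], [0.041, 0.033]]
top -0.02 62 [[-0.005, 0.076], [0.003, 0.116]]
top 0.01 50 [[-0.005, 0.083], [0.003, 0.108]]
top 0.04 173 [[-0.064, -0.036], [-0.035, 0.037]]
top 0.07 1198 [[-0.094, -0.036], [-0.042, 0.037]]
top 0.1 109 [[-0.051, -0.021], [-0.033, 0.022]]
top 0.13 622 [[-0.051, -0.036], [-0.027, 0.037]]
top 0.16 113 [[-0.043, -0.021], [-0.019, 0.039]]
top 0.19 227 [[-0.043, -0.014], [-0.008, 0.042]]
top 0.22 124 [[-0.041, -0.004], [-0.02, 0.036]]
top 0.25 9 [[-0.037, 0.018], [-0.029, 0.03]]
top 0.31 154 [[-0.07, -0.01], [-0.014, 0.061]]
top 0.34 581 [[-0.083, -0.026], [0.053, 0.067]]
top 0.37 2828 [[-0.085, -0.031], [0.058, 0.06]]
top 0.4 3541 [[-0.091, -0.067], [0.041, 0.038]]
((0.4777248203754425, 0.21166934072971344), (0.017449120059609413, 0.07049199193716049), 73.56775665283203) 0.047766723634341576
[[-0.0081 -0.0433  0.1009]
 [ 0.0021 -0.0116  0.1025]
 [ 0.0095  0.0253  0.1109]]
```

The wrist view has the handle at columns 270-297, upright and centred between the jaws. In the side view the gripper is over the handle with the hook clear of it. I'll descend and grip.

Call:
jog_arm([
  {"travel": [0.0015,0.0,0.04],"twist": 0,"hand": 0.07},
  {"travel": [0.0015,0.0,0.07],"twist": 0,"hand": 0.07},
  {"travel": [0.0015,0.0,0.09],"twist": 0,"hand": 0.07},
  {"travel": [0.0015,0.0,0.1],"twist": 0,"hand": 0.07},
  {"travel": [0.0015,0.0,0.1065],"twist": 0,"hand": 0.07},
  {"travel": [0.0015,0.0,0.1065],"twist": 0,"hand": 0.07},
  {"travel": [0.0015,0.0,0.1065],"twist": 0,"hand": 0.04},
  {"travel": [0.0015,0.0,0.1065],"twist": 0,"hand": 0.03},
  {"travel": [0.0015,0.0,0.1065],"twist": 0,"hand": 0.02},
  {"travel": [0.0015,0.0,0.1065],"twist": 0,"hand": 0.0},
  {"travel": [0.0015,0.0,0.1065],"twist": 0,"hand": 0.0},
  {"travel": [0.0015,0.0,0.1065],"twist": 0,"hand": 0.0},
], grip_force=60)

```text
time: 2.7
tool_pos: [0.4856, 0.211, 0.0442]
orientation: [0.0, 0.797, 0.604, -0.0]
wrist_force: [-0.1, -0.1, 1.1]
grip_width: 0.0267
```

Call:
jog_arm([
  {"travel": [0,0,0],"twist": 0,"hand": 0},
  {"travel": [0,0,0],"twist": 0,"hand": 0},
  {"travel": [0,0,-0.005],"twist": 0,"hand": 0},
  {"travel": [0,0,-0.01],"twist": 0,"hand": 0},
  {"travel": [0,0,-0.02],"twist": 0,"hand": 0},
  {"travel": [0,0,-0.03],"twist": 0,"hand": 0},
  {"travel": [0,0,-0.04],"twist": 0,"hand": 0},
  {"travel": [0,0,-0.05],"twist": 0,"hand": 0},
  {"travel": [0,0,-0.06],"twist": 0,"hand": 0},
  {"travel": [0,0,-0.06],"twist": 0,"hand": 0},
  {"travel": [0,0,-0.06],"twist": 0,"hand": 0},
])

```text
time: 3.8
tool_pos: [0.4857, 0.2111, 0.1045]
orientation: [0.0, 0.797, 0.604, -0.0]
wrist_force: [0.2, 0.4, -2.8]
grip_width: 0.0179
```

```bash
python3 - <<'E'
from h import *
go([.4857,.2082,.043])
s=sense();R=toolR(s);print(s['moment'])
for n in['side','top']:
    c=cam(n,n+'g'); P=cloud(c).reshape(-1,3)
    Q=(P-s['tool_pos'])@R
    m=(Q[:,0]>-.06)&(Q[:,0]<.06)&(Q[:,1]>.04)&(Q[:,1]<.2)&(P[:,2]>.04)&(P[:,2]<.3)
    q=Q[m];
    k=q[q[:,2]<-.08];print(n,'hook',k.mean(0).round(4),k.min(0).round(4),k.max(0).round(4))
    for a in np.arange(.04,.2,.01):
        k=q[(q[:,1]>a)&(q[:,1]<=a+.01)&(q[:,2]>-.03)]
        if len(k): print(a.round(2),len(k),'top',(-np.percentile(k[:,2],2)).round(4))
E
```

```text
tcp [0.4857 0.2111 0.1045] ytool yaw -15.68 tilt z [-0.e+00 -1.e-04 -1.e+00]
travel [-0.0028  0.0008  0.0615] t 3.8 F [ 0.22  0.45 -2.83] grip 0.017858346669725127
[0.04669091 0.24821141 0.03780216]
side hook [ 0.0005  0.0941 -0.106 ] [-0.0057  0.0763 -0.1249] [ 0.0031  0.1156 -0.0805]
0.04 5 top -0.0364
0.05 11 top -0.0365
0.06 28 top 0.0014
0.07 238 top 0.0233
0.08 113 top 0.0189
0.09 108 top 0.0015
0.1 158 top 0.0008
0.11 167 top 0.0016
0.12 202 top 0.0015
0.13 192 top 0.0009
0.14 384 top -0.0005
0.15 167 top 0.0014
top hook [-0.0036  0.094  -0.1143] [-0.0152  0.0401 -0.1929] [ 0.0014  0.1172 -0.082 ]
0.04 79 top 0.0029
0.05 212 top 0.0015
0.06 252 top 0.0009
0.07 326 top 0.0085
0.08 165 top 0.0124
0.09 209 top 0.0013
0.1 223 top 0.0018
0.11 220 top 0.0009
0.12 218 top 0.0016
0.13 211 top 0.0011
0.14 241 top 0.0008
0.15 316 top 0.0032
```

View pics/sideg.png

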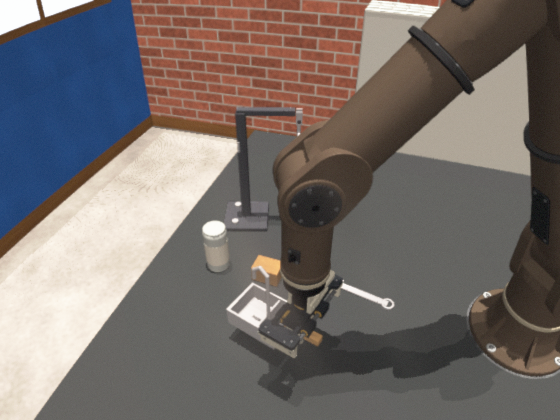

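The side view shows the tray lifted level in the jaws, with the hook at about (262,275). Next I raise it and carry it to a point in front of the loop.

```bash
python3 - <<'E'
from h import *
s=sense();R=toolR(s)
for n in['side','top']:
    P=cloud(load(n)).reshape(-1,3);Q=(P-s['tool_pos'])@R
    k=Q[(abs(Q[:,0])<.015)&(Q[:,1]>.06)&(Q[:,1]<.13)&(Q[:,2]<-.085)&(Q[:,2]>-.14)]
    print(n,k.mean(0).round(4),k.min(0).round(4),k.max(0).round(4))
go([.4655,-.2938,.140])
E
```

```text
side [ 0.0007  0.0945 -0.1076] [-0.0055  0.0765 -0.1257] [ 0.0034  0.1158 -0.0853]
top [-0.0031  0.0963 -0.1125] [-0.0065  0.0782 -0.1265] [ 0.0016  0.1175 -0.0856]
tcp [0.4853 0.2109 0.1038] ytool yaw -15.68 tilt z [-1.2e-03 -8.0e-04 -1.0e+00]
travel [-0.4913  0.1173 -0.0357] t 3.9 F [ 0.97  0.94 -2.52] grip 0.017968368388000106
```

Call:
jog_arm([
  {"travel": [-0.01,0.002,-0.02],"twist": -1,"hand": 0},
  {"travel": [-0.025,0.006,-0.036],"twist": -2,"hand": 0},
  {"travel": [-0.045,0.01,-0.036],"twist": -3,"hand": 0},
  {"travel": [-0.07,0.017,-0.036],"twist": -5,"hand": 0},
  {"travel": [-0.095,0.023,-0.036],"twist": -7,"hand": 0},
  {"travel": [-0.12,0.029,-0.036],"twist": -9,"hand": 0},
  {"travel": [-0.145,0.035,-0.036],"twist": -11,"hand": 0},
  {"travel": [-0.17,0.04,-0.036],"twist": -13,"hand": 0},
  {"travel": [-0.195,0.046,-0.036],"twist": -15,"hand": 0},
  {"travel": [-0.22,0.052,-0.036],"twist": -16,"hand": 0},
  {"travel": [-0.235,0.056,-0.036],"twist": -16,"hand": 0},
  {"travel": [-0.24,0.057,-0.036],"twist": -16,"hand": 0},
])

```text
time: 5.1
tool_pos: [0.4748, -0.0376, 0.1396]
orientation: [-0.0, 0.706, 0.708, -0.001]
wrist_force: [-1.1, -0.3, -2.6]
grip_width: 0.0173
```

```bash
python3 - <<'E'
from h import *
go([.4655,-.2938,.140])
E
```

```text
tcp [ 0.4748 -0.0376  0.1396] ytool yaw 0.15 tilt z [-0.0022 -0.0016 -1.    ]
travel [-2.562e-01 -1.000e-02  1.000e-04] t 5.1 F [-1.07 -0.27 -2.63] grip 0.01733070129943173
```

Call:
jog_arm([
  {"travel": [-0.01,0,0],"twist": -1,"hand": 0},
  {"travel": [-0.03,-0.001,0],"twist": -3,"hand": 0},
  {"travel": [-0.055,-0.002,0],"twist": -5,"hand": 0},
  {"travel": [-0.08,-0.003,0],"twist": -7,"hand": 0},
  {"travel": [-0.105,-0.004,0],"twist": -9,"hand": 0},
  {"travel": [-0.13,-0.005,0],"twist": -11,"hand": 0},
  {"travel": [-0.155,-0.006,0],"twist": -13,"hand": 0},
  {"travel": [-0.18,-0.007,0],"twist": -15,"hand": 0},
  {"travel": [-0.205,-0.008,0],"twist": -16,"hand": 0},
  {"travel": [-0.23,-0.009,0],"twist": -17,"hand": 0},
  {"travel": [-0.25,-0.01,0],"twist": -17,"hand": 0},
  {"travel": [-0.256,-0.01,0],"twist": -17,"hand": 0},
])

```text
time: 6.3
tool_pos: [0.4652, -0.2954, 0.1397]
orientation: [-0.0, 0.595, 0.804, -0.002]
wrist_force: [-0.4, 0.6, -3.4]
grip_width: 0.0177
```

Call:
jog_arm([
  {"travel": [0,0,0],"twist": 0,"hand": 0},
  {"travel": [0,0,0],"twist": 0,"hand": 0},
  {"travel": [0,0,0],"twist": 0,"hand": 0},
])

```text
time: 6.6
tool_pos: [0.4655, -0.2938, 0.1395]
orientation: [-0.001, 0.594, 0.805, -0.001]
wrist_force: [0.7, 1.7, -3.0]
grip_width: 0.0174
```

```bash
python3 - <<'E'
from h import *
go([.4655,-.2938,.140])
for n in['side','top']:
    c=cam(n,n+'h');a=c['frame']
    b=a[80:290,230:510] if n=='side' else a[60:260,330:560]
    cv2.imwrite(f'pics/{n}hz.png',cv2.resize(b,None,fx=2.5,fy=2.5,interpolation=cv2.INTER_CUBIC))
E
```

```text
tcp [ 0.4655 -0.2938  0.1395] ytool yaw 17.13 tilt z [-0.003  -0.0015 -1.    ]
travel [-0.     -0.0001 -0.0005] t 6.6 F [ 0.68  1.69 -2.99] grip 0.017413792039600622
```

View pics/sidehz.png

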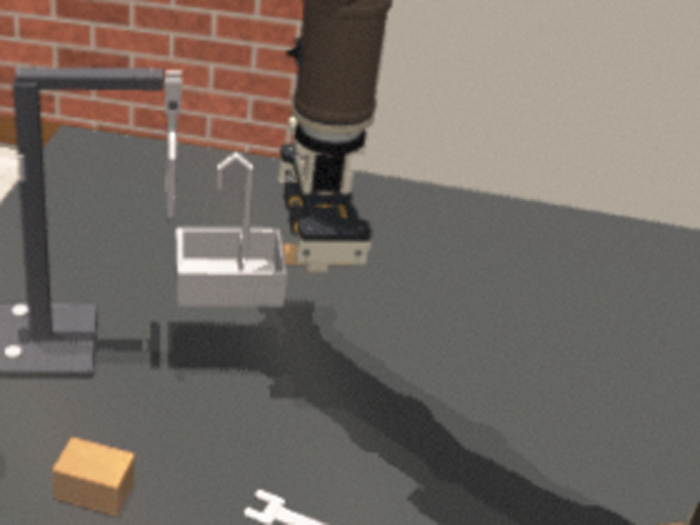

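View pics/tophz.png

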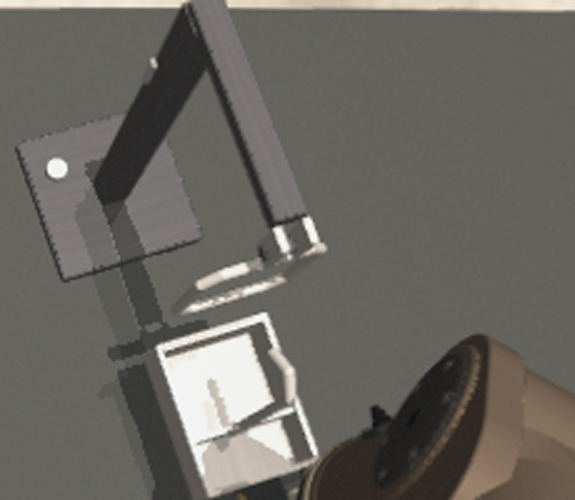

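The side view shows the tray level in front of the loop: the hook tip is at (220,185) in the crop and the loop at (171,180). The top crop shows the tray aligned with the stand. Now I'll measure hook and loop relative to each other.

```bash
cat > rel.py <<'E'
from h import *
def rel(fresh=True):
    s=sense();R=toolR(s);ya=np.arctan2(R[1,1],R[0,1])
    X=np.array([[np.cos(ya),np.sin(ya),0],[-np.sin(ya),np.cos(ya),0],[0,0,1]])
    for n in['side','top']:
        c=cam(n) if fresh else load(n)
        P=cloud(c).reshape(-1,3);Q=(P-s['tool_pos'])@X.T;z=P[:,2]
        hk=Q[(abs(Q[:,1])<.03)&(Q[:,0]>.06)&(Q[:,0]<.13)&(Q[:,2]>.085)&(Q[:,2]<.14)]
        print(n,'hook',len(hk),hk.min(0).round(4),hk.max(0).round(4),'mid',((hk.min(0)+hk.max(0))/2).round(4))
        L=(Q[:,0]>.13)&(Q[:,0]<.2)&(abs(Q[:,1])<.07)
        for lo,hi in[(.193,.212),(.215,.27),(.19,.3)]:
            k=Q[L&(z>lo)&(z<hi)]
            if len(k)>3:
                p=np.polyfit(k[:,1],k[:,0],1)
                print('  loop',lo,len(k),k.min(0).round(4),k.max(0).round(4),'mid',((k.min(0)+k.max(0))/2).round(4),'slope deg',np.degrees(np.arctan(p[0])).round(2),'x at y0',p[1].round(4), 'zw',P[L&(z>lo)&(z<hi),2].min().round(4))
E
python3 -c "
from rel import *
rel(False)"
```

```text
side hook 89 [ 0.0774 -0.0034  0.0858] [0.1173 0.0083 0.1223] mid [0.0973 0.0025 0.104 ]
  loop 0.193 20 [ 0.1655 -0.0414  0.0594] [0.1708 0.0456 0.0704] mid [0.1681 0.0021 0.0649] slope deg -0.95 x at y0 0.1693 zw 0.1991
  loop 0.215 62 [ 0.1636 -0.0426  0.0773] [0.1701 0.0499 0.1293] mid [0.1668 0.0037 0.1033] slope deg -2.0 x at y0 0.1684 zw 0.2169
  loop 0.19 145 [ 0.1619 -0.0426  0.0594] [0.1708 0.0499 0.1603] mid [0.1663 0.0037 0.1099] slope deg -1.58 x at y0 0.1683 zw 0.1991
top hook 156 [ 0.0786 -0.0048  0.0857] [0.1187 0.0045 0.1258] mid [ 9.870e-02 -1.000e-04  1.057e-01]
  loop 0.193 178 [ 0.1632 -0.042   0.0593] [0.1717 0.0353 0.0722] mid [ 0.1674 -0.0034  0.0657] slope deg -0.54 x at y0 0.1671 zw 0.1989
  loop 0.215 117 [ 0.1636 -0.044   0.0754] [0.1712 0.0447 0.1303] mid [0.1674 0.0003 0.1028] slope deg 0.13 x at y0 0.1665 zw 0.2151
  loop 0.19 505 [ 0.1632 -0.0469  0.0593] [0.1719 0.0447 0.1595] mid [ 0.1675 -0.0011  0.1094] slope deg 0.38 x at y0 0.1669 zw 0.1989
```

Call:
jog_arm([
  {"travel": [0,0.008,0],"twist": 0,"hand": 0},
  {"travel": [0,0.016,0],"twist": 0,"hand": 0},
  {"travel": [0,0.024,0],"twist": 0,"hand": 0},
  {"travel": [0,0.032,0],"twist": 0,"hand": 0},
  {"travel": [0,0.04,0],"twist": 0,"hand": 0},
  {"travel": [0,0.048,0],"twist": 0,"hand": 0},
  {"travel": [0,0.054,0],"twist": 0,"hand": 0},
  {"travel": [0,0.06,0],"twist": 0,"hand": 0},
  {"travel": [0,0.065,0],"twist": 0,"hand": 0},
  {"travel": [0,0.069,0],"twist": 0,"hand": 0},
  {"travel": [0,0.069,0],"twist": 0,"hand": 0},
  {"travel": [0,0.069,0],"twist": 0,"hand": 0},
])

```text
time: 7.9
tool_pos: [0.5312, -0.2739, 0.1394]
orientation: [-0.001, 0.594, 0.804, -0.002]
wrist_force: [-0.1, 0.7, -3.0]
grip_width: 0.0179
```

```bash
cat > look.py <<'E'
from h import *
import sys
t=sys.argv[1]
o=[]
for n in['side','top']:
    a=cam(n)['frame']
    b=a[90:240,260:400] if n=='side' else a[120:270,360:500]
    o.append(cv2.resize(b,(392,420),interpolation=cv2.INTER_CUBIC))
cv2.imwrite(f'pics/{t}.png',np.hstack(o))
go(sense()['tool_pos'])
E
python3 look.py in1
```

```text
tcp [ 0.5311 -0.2741  0.1394] ytool yaw 17.09 tilt z [-0.0031 -0.0019 -1.    ]
travel [0. 0. 0.] t 8.0 F [ 0.14  0.33 -2.82] grip 0.017342600837432217
```

View pics/in1.png

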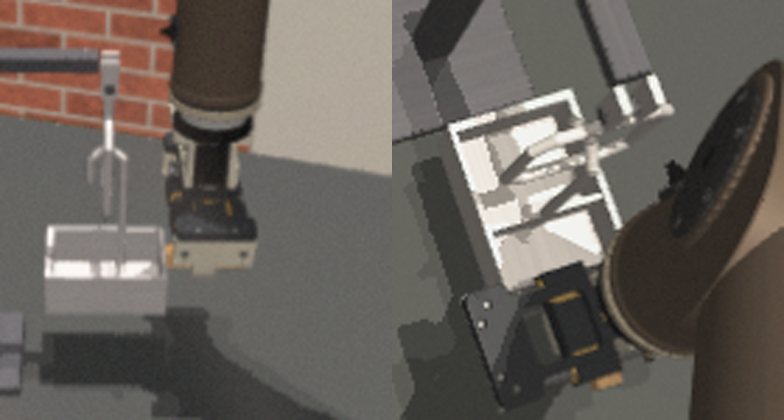

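The hook now straddles the loop's plane (side crop: hook at (105,165), loop in its mouth) and the force hasn't changed. Lowering.

Call:
jog_arm([
  {"travel": [0,0,0.006],"twist": 0,"hand": 0},
  {"travel": [0,0,0.012],"twist": 0,"hand": 0},
  {"travel": [0,0,0.018],"twist": 0,"hand": 0},
  {"travel": [0,0,0.024],"twist": 0,"hand": 0},
  {"travel": [0,0,0.03],"twist": 0,"hand": 0},
  {"travel": [0,0,0.035],"twist": 0,"hand": 0},
  {"travel": [0,0,0.039],"twist": 0,"hand": 0},
  {"travel": [0,0,0.042],"twist": 0,"hand": 0},
  {"travel": [0,0,0.045],"twist": 0,"hand": 0},
  {"travel": [0,0,0.045],"twist": 0,"hand": 0},
  {"travel": [0,0,0.045],"twist": 0,"hand": 0},
])

```text
time: 9.1
tool_pos: [0.531, -0.2742, 0.0945]
orientation: [-0.001, 0.594, 0.804, -0.002]
wrist_force: [1.1, -0.2, -3.2]
grip_width: 0.0173
```

```bash
python3 look.py in2
```

```text
tcp [ 0.5312 -0.2742  0.0947] ytool yaw 17.09 tilt z [-0.0026 -0.0021 -1.    ]
travel [0. 0. 0.] t 9.2 F [ 0.12  0.18 -2.75] grip 0.017696022855161805
```

View pics/in2.png

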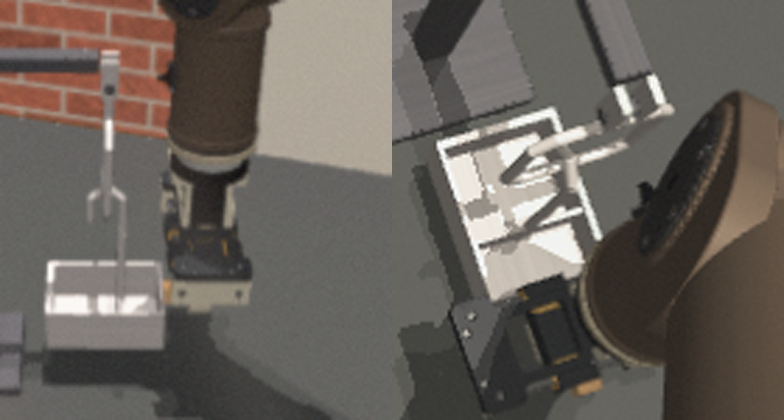

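The bar is in the hook's mouth, about 5 mm below its bend. I'll lower slowly and watch for the load to transfer.

Call:
jog_arm([
  {"travel": [0,0,0.001],"twist": 0,"hand": 0},
  {"travel": [0,0,0.002],"twist": 0,"hand": 0},
  {"travel": [0,0,0.003],"twist": 0,"hand": 0},
  {"travel": [0,0,0.003],"twist": 0,"hand": 0},
  {"travel": [0,0,0.003],"twist": 0,"hand": 0},
])

```text
time: 9.7
tool_pos: [0.5311, -0.2742, 0.0916]
orientation: [-0.001, 0.594, 0.804, -0.002]
wrist_force: [0.7, 0.2, -2.9]
grip_width: 0.0177
```

Call:
jog_arm([
  {"travel": [0,0,0.001],"twist": 0,"hand": 0},
  {"travel": [0,0,0.001],"twist": 0,"hand": 0},
  {"travel": [0,0,0.001],"twist": 0,"hand": 0},
])

```text
time: 10.0
tool_pos: [0.5311, -0.2743, 0.0906]
orientation: [-0.0, 0.594, 0.804, -0.002]
wrist_force: [-0.2, -1.0, -2.8]
grip_width: 0.0175
```

Call:
jog_arm([
  {"travel": [0,0,0.001],"twist": 0,"hand": 0},
  {"travel": [0,0,0.001],"twist": 0,"hand": 0},
  {"travel": [0,0,0.001],"twist": 0,"hand": 0},
])

```text
time: 10.3
tool_pos: [0.5314, -0.2743, 0.0898]
orientation: [-0.0, 0.594, 0.804, -0.002]
wrist_force: [-0.4, 0.2, -0.0]
grip_width: 0.0175
```

```bash
python3 look.py in3; python3 -c "
from h import *
print(sense()['wrist_force'],sense()['moment'])"
```

```text
tcp [ 0.5313 -0.2743  0.0898] ytool yaw 17.09 tilt z [-0.0023 -0.0022 -1.    ]
travel [0. 0. 0.] t 10.4 F [ 0.3  -0.24  0.2 ] grip 0.01721329857171524
[ 0.29531956 -0.23549775  0.19602245] [ 0.04467457 -0.04296908  0.00426744]
```

Fz has gone from -2.9 to 0 N, so the loop now carries the weight. I'll ease the grip, then open slowly.

Call:
jog_arm([
  {"travel": [0,0,0],"twist": 0,"hand": 0},
  {"travel": [0,0,0],"twist": 0,"hand": 0},
  {"travel": [0,0,0],"twist": 0,"hand": 0},
  {"travel": [0,0,0],"twist": 0,"hand": 0},
], grip_force=3)

```text
time: 10.8
tool_pos: [0.5313, -0.2744, 0.0898]
orientation: [-0.0, 0.594, 0.804, -0.002]
wrist_force: [-1.2, 0.8, 0.4]
grip_width: 0.0182
```

Call:
jog_arm([
  {"travel": [0,0,0],"twist": 0,"hand": 0.018},
  {"travel": [0,0,0],"twist": 0,"hand": 0.02},
  {"travel": [0,0,0],"twist": 0,"hand": 0.022},
  {"travel": [0,0,0],"twist": 0,"hand": 0.025},
  {"travel": [0,0,0],"twist": 0,"hand": 0.03},
  {"travel": [0,0,0],"twist": 0,"hand": 0.036},
  {"travel": [0,0,0],"twist": 0,"hand": 0.042},
  {"travel": [0,0,0],"twist": 0,"hand": 0.048},
  {"travel": [0,0,0],"twist": 0,"hand": 0.055},
  {"travel": [0,0,0],"twist": 0,"hand": 0.06},
  {"travel": [0,0,0],"twist": 0,"hand": 0.06},
])

```text
time: 11.9
tool_pos: [0.5314, -0.2744, 0.0898]
orientation: [-0.0, 0.594, 0.804, -0.002]
wrist_force: [-0.5, 0.5, 0.5]
grip_width: 0.0594
```

```bash
python3 look.py out1; python3 -c "
from h import *
cam('wrist','wo1')
print(sense()['wrist_force'],sense()['moment'])"
```

```text
tcp [ 0.5313 -0.2744  0.0898] ytool yaw 17.09 tilt z [-0.0021 -0.0023 -1.    ]
travel [0. 0. 0.] t 12.0 F [-0.35  0.2  -0.06] grip 0.059744553085153404
[-0.39831338  0.90224131 -0.09627193] [ 0.02644793  0.01716503 -0.02431009]
```

View pics/out1.png

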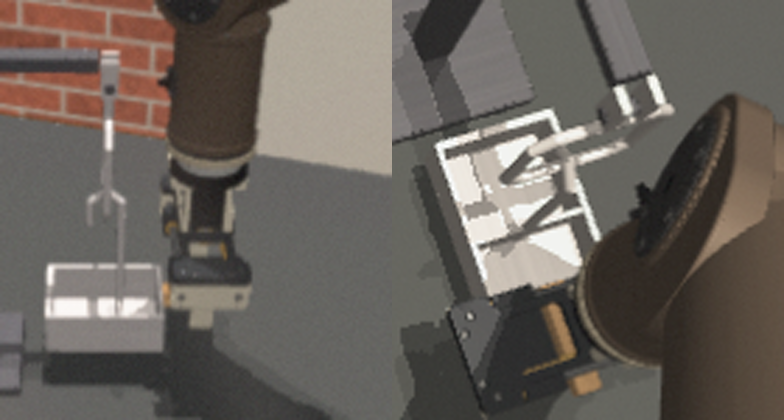

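View pics/wo1.png

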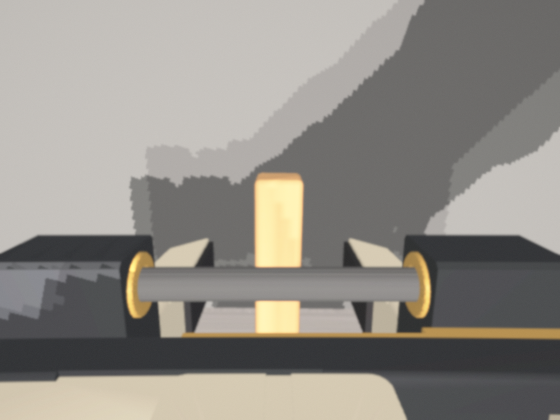

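The tray hangs freely: the hook's bend sits on the bar, and the handle (wrist view, columns 255-302) is clear of both fingers (inner edges at about columns 205 and 350). Retreating straight up, then back.

Call:
jog_arm([
  {"travel": [0,0,-0.008],"twist": 0,"hand": 0.06},
  {"travel": [0,0,-0.018],"twist": 0,"hand": 0.06},
  {"travel": [0,0,-0.03],"twist": 0,"hand": 0.06},
  {"travel": [0,0,-0.045],"twist": 0,"hand": 0.06},
  {"travel": [0,0,-0.06],"twist": 0,"hand": 0.06},
  {"travel": [0,-0.005,-0.08],"twist": 0,"hand": 0.06},
  {"travel": [0,-0.02,-0.1],"twist": 0,"hand": 0.06},
  {"travel": [0,-0.045,-0.11],"twist": 0,"hand": 0.06},
  {"travel": [0,-0.07,-0.11],"twist": 0,"hand": 0.06},
  {"travel": [0,-0.09,-0.11],"twist": 0,"hand": 0.06},
  {"travel": [0,-0.1,-0.11],"twist": 0,"hand": 0.06},
  {"travel": [0,-0.1,-0.11],"twist": 0,"hand": 0.06},
])

```text
time: 13.25
tool_pos: [0.4352, -0.3042, 0.201]
orientation: [0.0, 0.595, 0.804, -0.002]
wrist_force: [0.2, 1.0, 1.1]
grip_width: 0.06
```

Call:
jog_arm([
  {"travel": [0,0,0],"twist": 0,"hand": 0.06},
  {"travel": [0,0,0],"twist": 0,"hand": 0.06},
  {"travel": [0,0,0],"twist": 0,"hand": 0.06},
  {"travel": [0,0,0],"twist": 0,"hand": 0.06},
  {"travel": [0,0,0],"twist": 0,"hand": 0.06},
  {"travel": [0,0,0],"twist": 0,"hand": 0.06},
  {"travel": [0,0,0],"twist": 0,"hand": 0.06},
  {"travel": [0,0,0],"twist": 0,"hand": 0.06},
  {"travel": [0,0,0],"twist": 0,"hand": 0.06},
  {"travel": [0,0,0],"twist": 0,"hand": 0.06},
  {"travel": [0,0,0],"twist": 0,"hand": 0.06},
  {"travel": [0,0,0],"twist": 0,"hand": 0.06},
])

```text
time: 14.45
tool_pos: [0.4351, -0.3042, 0.201]
orientation: [0.0, 0.595, 0.804, -0.002]
wrist_force: [0.7, -0.6, 0.2]
grip_width: 0.0599
```

```bash
cat > chk.py <<'E'
from h import *
def m():
    for n in['side','top']:
        P=cloud(cam(n)).reshape(-1,3);u=np.array([.9556,.2946]);v=np.array([-.2946,.9556])
        d=P[:,:2]-[.6245,-.2445];x=d@u;y=d@v;z=P[:,2]
        out=[]
        for a in(-.066,.054):
            k=z[(x>a)&(x<a+.012)&(abs(y)<.055)&(z>.03)&(z<.12)];out.append(np.percentile(k,98).round(4) if len(k) else None)
        k=(x>-.16)&(x<.08)&(abs(y)<.06)&(z>.075)&(z<.105)
        rc=cv2.minAreaRect(np.c_[x,y][k].astype(np.float32))
        hk=(abs(x)<.03)&(abs(y)<.012)&(z>.19)&(z<.23)
        print(n,'rim z at -x/+x ends',out,'rect',np.round(rc[0],4),np.round(rc[1],3),'hooktop',z[hk].max().round(4),'zmin',z[k].min())
import sys
m()
E
python3 chk.py; python3 look.py f1
```

```text
side rim z at -x/+x ends [np.float64(0.0932), np.float64(0.0908)] rect [-0.0411  0.0006] [0.096 0.2  ] hooktop 0.2124 zmin 0.07505937724228336
top rim z at -x/+x ends [np.float64(0.0972), np.float64(0.094)] rect [-0.0397 -0.0025] [0.093 0.201] hooktop 0.2177 zmin 0.0750372780366061
tcp [ 0.4352 -0.3042  0.201 ] ytool yaw 16.98 tilt z [-0.0015 -0.0028 -1.    ]
travel [0. 0. 0.] t 14.65 F [ 0.15 -0.19 -0.39] grip 0.06009135167865322
```

Call:
jog_arm([
  {"travel": [0,0,0],"twist": 0,"hand": 0.06},
  {"travel": [0,0,0],"twist": 0,"hand": 0.06},
  {"travel": [0,0,0],"twist": 0,"hand": 0.06},
])

```text
time: 14.95
tool_pos: [0.4352, -0.3041, 0.201]
orientation: [0.0, 0.595, 0.804, -0.002]
wrist_force: [1.4, -0.2, 0.7]
grip_width: 0.06
```

```bash
cp side.npz s_a.npz; python3 chk.py; python3 - <<'E'
from h import *
a=np.load('s_a.npz')['frame'];b=load('side')['frame']
d=cv2.absdiff(a,b).max(2);print((d>25).sum(), d.max())
cam('side','sf');cam('top','tf')
E
```

```text
side rim z at -x/+x ends [np.float64(0.0948), np.float64(0.0905)] rect [-0.0414 -0.0005] [0.2   0.097] hooktop 0.2121 zmin 0.07500170982206145
top rim z at -x/+x ends [np.float64(0.0972), np.float64(0.0933)] rect [-0.0398 -0.0025] [0.093 0.201] hooktop 0.2169 zmin 0.07529559161521111
5 36
```

View pics/sf.png

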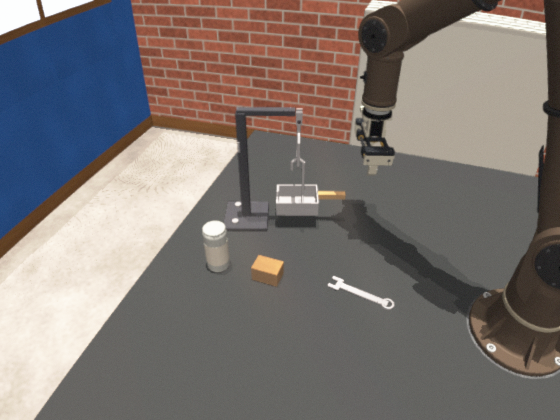

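View pics/tf.png

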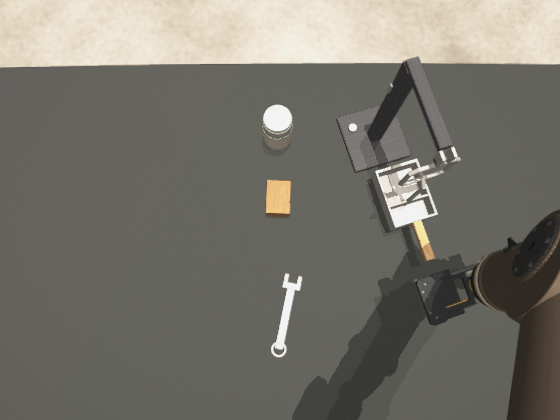

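The tray hangs about 1.5° off level and is still. The can, carton and wrench are at their original pixels, and the gripper is clear. Handing in.

```bash
python3 -c "
from h import *
print(sense()['time']); r.close_job()"
```

```text
15.15
the job is handed in; nothing more can be done
```

The tray now hangs by its hook from the lower bar of the loop, and I let go of it and handed the job in at 15.15 s. I gripped it by the handle, passed the hook through the loop, and lowered it until the wrist's vertical force went from -2.9 N to 0. Then I released it and backed the arm away.

**Last checks:**
- **Level:** the tray is slightly off level. The handle-end rim measured 2 to 4 mm higher over 120 mm, about 1 to 2°. That is near the 1.3° that the allowed 3 mm centre-of-mass offset would cause, plus depth noise.
- **Position:** the tray is centred on the loop in both views, to within 3 mm. Its underside is about 46 mm above the bench, worked out from the hook seat height rather than measured.
- **Still:** side pictures about 0.4 s apart differ in only 5 pixels, so it was not visibly swinging.
- **Hook height:** the side view gave 0.212 m and the top view 0.217 m for the hook's top, about the 0.215 m expected when seated. The two disagree by 5 mm, close to the camera calibration error.
- **Bystanders and robot:** the can, wrench and carton appear unmoved in both views. The gripper is open and well clear, and no large forces showed in the readings.

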